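Swap the worn caster wheel on its stub axle

ROBOT

A 6-joint arm with a two-finger parallel gripper is mounted at the origin on a cart in front of the work surface, level with it; the furniture and walls round the work are solid. World frame = base frame: x ahead of the robot, y to its left, z up, the work surface at z = 0. Lengths are in mm, angles in degrees, forces in N, time in s.
With the tool pointing down it reaches from about 350 to 850 mm from the base axis. Payload 8.1 kg.
Tool frame: the origin (TCP) lies between the finger pads; the fingertips stand 25 mm ahead of it and the grasp point (between the pads) lies 6 mm ahead of it (r.tcp_to_tips is the distance from the TCP to the fingertips, in mm); z points along the fingers, y is the line along which they close (so a half turn about z gives the same grasp; the last joint's range is limited). The gripper opens to 85 mm and grips with 20 to 120 N. Pads are 22 mm wide; open, the fingers measure 114 mm over their backs; the gripper's body (76 mm by 85 mm) begins 54 mm behind the grasp point. The pads swing forward as they close: fully open they stand 13 mm farther back than shut.
Start: joints at [69.076, 7.471, 85.268, -0, 87.261, -4.893], TCP at [165.676, 576.677, 256.292] pointing down, gripper open.
Joint ranges: [-169.43, 169.43], [-51.17, 129.36], [1.28, 143.12], [-76.62, 256.62], [0, 156.53], [-152.29, 152.29]. Speed limits (degrees/s): [136.94, 136.94, 159.86, 180, 180, 180].

INTERFACE

Orientations are given as [roll, pitch, yaw] about the fixed x, y, z axes, in that order (R = Rz(yaw) Ry(pitch) Rx(roll)).
In Python, from bench import r gives the robot as it stands.
- The arm moves only by the tool apply_moves, never from a script. Its arguments are lists of equal length, an entry for each row: "angular": the turn, a rotation vector about the world's x, y, z in units of 8 degrees (1.0 is 8 degrees), a list of three; "travel": the shift along the world's x, y, z in units of 40 mm (1.0 is 40 mm), a list of three; "jaw": the opening, from 0 (shut) to 1 (fully open). A call has 1 to 20 rows; each row shifts and turns the commanded pose from where the row before left it; what a row does not reach is not made up. A row lasts 1/8 s, in which the tool goes at most 62.5 mm and 10.7 degrees, less where a joint would pass 70% of its speed; a pose out of reach is approached as far as the arm can. A call is refused whole if a number of a shift passes 1 or a number of a turn 1, either way. A call with a gripper value outside its range is refused whole. The fingers move at their own pace and stop on an object; "force" is the grip in N (left out, the last holds). Time passes only in rows, so rows that do not move let the fingers close. It gives the time, the measured TCP pose, the force, the opening and the grip force at its end, in the units of the state.
- r.sense(): the state, without advancing time (a new reading comes with each control period).
- r.snapshot(name): name is "side" or "top" or "wrist"; returns a dict with "color" (400x640x3 uint8, red, green, blue), "fx", "fy", "cx", "cy" (pixels), "distortion" ([k1, k2, p1, p2, k3] as OpenCV has them; the pictures are not rectified), "R" (3x3) and "t" (3): a world point X has camera coordinates R X + t; the wrist camera has in their place "mount" (4x4, takes a point from camera to tool coordinates, whose origin is the TCP and whose axes are the flange's). Camera axes: x right, y down, z forward; pixel columns grow to the right and rows downward; lengths in mm; the calibration is good to about 2 mm. A picture is of the moment at which its call begins: read the wrist's pose just before it. There is no depth.
- r.hand_in(): hands the job in; it is judged then, once.
The state is a dict: "time": time; "joint_pos": joint angles; "qd": joint speeds; "joint_efforts": joint torques, N m; "tool_pos": TCP position; "tcp_rot": TCP orientation; "ft_force": force on the tool from outside, world axes, zero at the start; "wrist_torque": the same for the moment, N m; "finger_gap": finger opening in mm; "grip_force": force on a finger pad.
Only numpy, scipy, OpenCV 4.12 (cv2) and the standard library are available. Lean on these libraries where they do the work, as an engineer would, in place of code of your own. Each camera call takes 0.05 s, during which the arm holds its last target. There are 200 camera calls.

TASK

Change the worn black wheel on the upright stub axle: take off the red dust cap and the brass-coloured bearing and set them both upright in the steel parts tray, then lift off the worn wheel and lay it flat in the black scrap box. Fit the new blue wheel of the same size on the axle, then put the bearing back down into the wheel and the cap back into the bearing, each fully home. Leave the smaller blue wheel and the oil can where they are.

Things in the scene. Friction and masses are not known exactly. Their poses are not given: they have to be found in the camera images.
- axle_seat (a point): fixed wheel carrier: plywood board 104 x 96 mm, grey flange plate (top at 18 mm height, bolt heads 5 mm higher, 47 mm from the axis), upright stub axle. This point: on the axle's axis, 22 mm above the bench, where a wheel rests on a washer; z up. From it a domed inner hub, 27 mm wide, rises 13 mm; the 12 mm axle with rounded tip ends 34 mm up. Worn wheel, bearing and cap start stacked on it
- worn_wheel: the worn wheel: black tread with grey scuffs, rusty brown hub; 64 mm diameter, 32 mm high lying flat, through bore of 30 mm, 0.16 kg nominal (may vary by a fifth). Origin: centre of its underside; z along its axis. Both ends alike
- new_wheel: the new wheel to fit: blue tread, white hub; the same size as the worn one (64 mm diameter, 32 mm high, 30 mm bore, 0.16 kg nominal, may vary by a fifth), lying flat on the bench. Origin: centre of its underside; z along its axis. Both ends alike
- small_wheel: a smaller spare wheel, blue with white hub, that belongs to another cart and does not fit: 50 mm diameter, 22 mm high, 16 mm bore, lying flat on the bench. Origin: centre of its underside. To be left alone
- bearing: brass-coloured flanged bearing, 30 mm high: lower barrel 26 mm wide, 14 mm long, its end rounded; above it a round head 42 mm wide, 16 mm high; axle bore 16 mm; in the top a pocket 21 mm wide, 12 mm deep. 0.12 kg. Origin: centre of the lower end; z up. Fully home, its head rests on the wheel, its origin 18 mm above axle_seat. Stands steadily on its barrel; grasp the head
- dust_cap: red plastic dust cap, 26 mm high: lower plug 16 mm wide, 10 mm long, its end rounded; above it a solid round head 30 mm wide, 16 mm high. 0.04 kg. Origin: centre of the plug's lower end; z up. Fully home, the plug is in the bearing's pocket and the head rests on the bearing, its origin 38 mm above axle_seat. Stands steadily on its plug; grasp the head
- parts_tray: low open steel tray, fixed, 100 mm (its x) by 150 mm (its y), 10 mm high, walls and floor 3 mm thick, with a small rim. Origin: centre of its underside; z up
- scrap_box: open black plastic box, fixed, 120 mm (its x) by 160 mm (its y), 24 mm high, walls and floor 4 mm thick, with a small rim. Origin: centre of its underside; z up
- oil_can: blue spray oil can with red cap, loose, 65 mm diameter, 205 mm tall, standing at the back of the bench. Origin: centre of its underside. Not to be knocked over or moved
Things that resemble listed ones, but are neither listed nor needed, are in the scene too. Several things have the shape of the dust_cap; the one meant has the colours described above.

How it is judged:
By the outcome, as a careful person would: the job done as asked, in the order asked, and still so for the second after the job is handed in, with the robot touching nothing.
It also fails if it takes over 128 s, if anything falls off the work surface, if the arm or the gripper's body presses on something with over 40 N, if the wrist force passes 120 N, or if a joint passes its speed limit or range.

## Working session

There is one attempt and no reset: what is moved stays moved. The work goes in short steps, Python scripts to look and compute and a tool call to move; the robot and the scene stay as the last step left them, time stands still between calls to the robot, and variables do not carry over. Pictures are saved under pics/ and viewed, at most 14 in all, crops included, and the job is handed in when it is done.

Besides the shell and the picture viewer there is one more tool, called after "Emit:" as name(argument=value, ...) on one line, values as JSON. apply_moves: Moves the arm, as the interface text tells. Its arguments: {"type":"object","properties":{"angular":{"type":"array"},"travel":{"type":"array"},"jaw":{"type":"array"},"force":{"type":"number"}},"required":["angular","travel","jaw"]}

```bash
ls; mkdir -p pics
python3 - <<'E'
from bench import r
import cv2
print(r.sense())
for n in ("top","side"):
    s=r.snapshot(n); cv2.imwrite(f"pics/{n}0.png",s["color"][...,::-1])
    print(n,{k:v for k,v in s.items() if k!="color"})
E
```

```text
pics
{'time': 0.0, 'joint_pos': array([ 6.90752158e+01,  7.51571698e+00,  8.53287462e+01,  1.33421216e-03,
        8.72613666e+01, -4.89195335e+00]), 'qd': array([ 0.04448152, -0.04235401,  0.0184297 , -0.02681567, -0.05116125,
       -0.02558551]), 'joint_efforts': array([-3.58846082e-04, -5.69379795e+01, -5.00570190e+01, -2.18580117e-04,
        1.45473343e-02, -1.22093088e-06]), 'tool_pos': array([165.49422726, 576.20710689, 255.24314833]), 'tcp_rot': array([-1.79894669e+02, -1.03525498e-02,  1.63967095e+02]), 'ft_force': array([-0.36899771,  0.18125717,  0.13234254]), 'wrist_torque': array([ 0.01611378, -0.046002  ,  0.03653658]), 'grip_force': 0.0, 'finger_gap': 85.87783070014743}
top {'fx': 520.4447483671044, 'fy': 520.4447483671044, 'cx': 319.21055343976667, 'cy': 205.63688921303347, 'distortion': array([0.05799497, 0.        , 0.        , 0.        , 0.        ]), 'R': array([[-0.02759962, -0.99950741,  0.01493967],
       [-0.99533377,  0.02609585, -0.09289618],
       [ 0.09246055, -0.01743385, -0.99556371]]), 't': array([  38.97058415,  593.26492933, 1219.17382706])}
side {'fx': 384.00819427290025, 'fy': 384.00819427290025, 'cx': 320.77188329568, 'cy': 201.3796700651884, 'distortion': array([0.01942794, 0.        , 0.        , 0.        , 0.        ]), 'R': array([[-0.99917323,  0.03942562,  0.0099236 ],
       [ 0.01817989,  0.65161322, -0.75833351],
       [-0.03636412, -0.75752613, -0.65179123]]), 't': array([ 592.47819049,   37.85873482, 1040.71480108])}
```

View pics/top0.png

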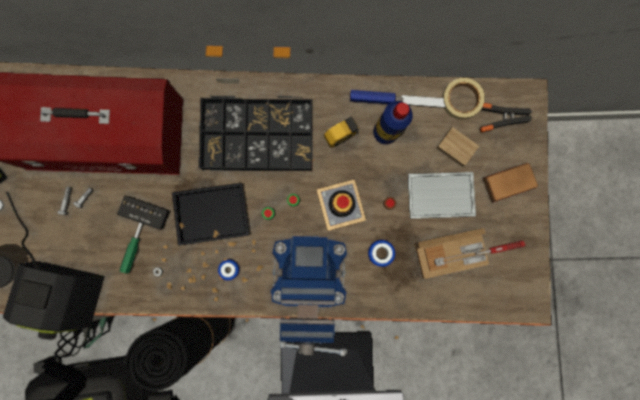

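View pics/side0.png

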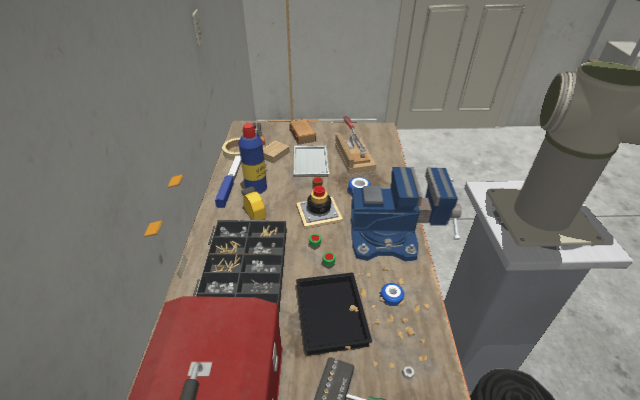

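The stack on the carrier is at (342,203) in the top view. The wheel at (381,253) looks like the larger blue one and (228,269) like the smaller. The tray is at (442,195) and the scrap box at (211,213). Things that could be mistaken for the cap are the green/red ones at (268,213) and (293,200) and the red piece at (390,203).

```bash
cat > h.py <<'E'
from bench import r
import cv2, numpy as np
from scipy.spatial.transform import Rotation as Ro
def pose(s):  # camera->world (R,t)
    if "mount" in s:
        st=s["st"]; T=np.eye(4); T[:3,:3]=Ro.from_euler("xyz",st["tcp_rot"],degrees=True).as_matrix(); T[:3,3]=st["tool_pos"]
        M=T@np.array(s["mount"]); return M[:3,:3],M[:3,3]
    return s["R"].T,-s["R"].T@s["t"]
def K(s): return np.array([[s["fx"],0,s["cx"]],[0,s["fy"],s["cy"]],[0,0,1.]])
def snap(n):
    st=r.sense(); s=r.snapshot(n); s["st"]=st; return s
def at(s,px,z):
    p=cv2.undistortPoints(np.array([[px]],float),K(s),s["distortion"])[0,0]
    R,t=pose(s); d=R@np.array([p[0],p[1],1]); return t+d*(z-t[2])/d[2]
def proj(s,X):
    R,t=pose(s); Rc=R.T
    return cv2.projectPoints(np.array(X,float).reshape(-1,1,3),cv2.Rodrigues(Rc)[0],-Rc@t,K(s),s["distortion"])[0][:,0]
def save(s,name,box=None,k=1):
    im=s["color"][...,::-1]
    if box: im=im[box[1]:box[3],box[0]:box[2]]
    cv2.imwrite(f"pics/{name}.png",cv2.resize(im,None,fx=k,fy=k,interpolation=cv2.INTER_CUBIC))
E
python3 - <<'E'
from h import *
s=snap("top"); save(s,"crop1",(170,150,490,290),2.5)
for n,px,z in [("cap",(343,202),86),("new",(381,253),32),("small",(228,269),22),("tray",(442,195),5),("box",(211,213),12),("redbit",(390,203),13),("g1",(268,213),26),("g2",(293,200),26),("can",(402,109),205)]: print(n,at(s,px,z).round(1))
print(pose(s)[1])
w=snap("wrist"); print(w["mount"],w["fx"],w["cx"],w["cy"],w["distortion"])
E
```

```text
cap [595.6 -30.5  86. ]
new [ 477.3 -120.    32. ]
small [449.7 242.8  22. ]
tray [ 614.4 -278.1    5. ]
box [584.6 283.7  12. ]
redbit [ 597.4 -149.1   13. ]
g1 [579.8 145.8  26. ]
g2 [609.4  85.4  26. ]
can [ 775.5 -152.2  205. ]
[ 478.84670313   44.72453357 1268.29505809]
[[ 1.89880893e-04 -9.49575503e-01 -3.13538400e-01  7.98340421e+01]
 [ 9.99999932e-01  2.79128039e-04 -2.39754584e-04  7.13732919e-02]
 [ 3.15182438e-04 -3.13538333e-01  9.49575492e-01 -1.17000369e+02]
 [ 0.00000000e+00  0.00000000e+00  0.00000000e+00  1.00000000e+00]] 331.2905816909794 323.8142399930276 202.56030124941202 [-0.02149495  0.          0.          0.          0.        ]
```

View pics/crop1.png

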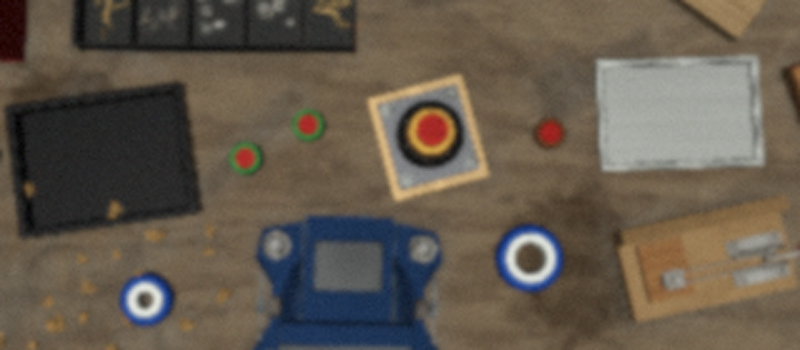

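Emit:
apply_moves(angular=[[0, 0, 0.1], [0, 0, 0.1], [0, 0, 0.1], [0, 0, 0.1], [0, 0, 0.1], [0, 0, 0.1], [0, 0, 0.1], [0, 0, 0.1], [0, 0, 0.1], [0, 0, 0.1], [0, 0, 0.1], [0, 0, 0.1], [0, 0, 0.1], [0, 0, 0.1], [0, 0, 0.1], [0, 0, 0.1], [0, 0, 0.1], [0, 0, 0.1], [0, 0, 0.1], [0, 0, 0.1]], travel=[[0.54, -0.76, -0.05], [0.54, -0.76, -0.05], [0.54, -0.76, -0.05], [0.54, -0.76, -0.05], [0.54, -0.76, -0.05], [0.54, -0.76, -0.05], [0.54, -0.76, -0.05], [0.54, -0.76, -0.05], [0.54, -0.76, -0.05], [0.54, -0.76, -0.05], [0.54, -0.76, -0.05], [0.54, -0.76, -0.05], [0.54, -0.76, -0.05], [0.54, -0.76, -0.05], [0.54, -0.76, -0.05], [0.54, -0.76, -0.05], [0.54, -0.76, -0.05], [0.54, -0.76, -0.05], [0.54, -0.76, -0.05], [0.54, -0.76, -0.05]], jaw=[1, 1, 1, 1, 1, 1, 1, 1, 1, 1, 1, 1, 1, 1, 1, 1, 1, 1, 1, 1], force=30)

```text
time: 2.7
tool_pos: [598.2, -32.4, 216.0]
tcp_rot: [180.0, -0.0, 180.0]
ft_force: [-1.0, 0.2, -0.6]
finger_gap: 85.2
grip_force: 0.0
```

Run:
```python
from h import *
w=snap("wrist"); save(w,"w1",None,1.25); print(w["st"]["tool_pos"],w["st"]["tcp_rot"],r.tcp_to_tips)
import pickle; pickle.dump(w,open("w1.pkl","wb"))
print(proj(w,[[595.6,-30.5,86],[597.4,-149,13]]))
```

```text
[598.17299937 -32.36082837 215.97183843] [ 1.79993772e+02 -1.93975211e-02  1.79991986e+02] 25.0
[[326.42186622 197.44077885]
 [206.74563892 177.27497248]]
```

View pics/w1.png

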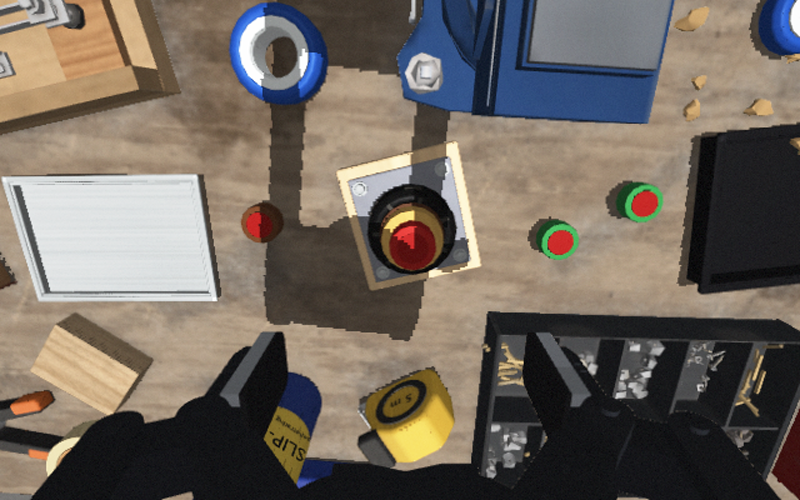

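The wrist view shows the red cap's top at (412,247) in the enlarged picture, on the brass bearing and black wheel. The loose red piece at (262,223) has a brown rim, so it is a decoy. The tray is at left and the new wheel at (279,53).

Run:
```python
from h import *
import pickle; w=pickle.load(open("w1.pkl","rb"))
a=lambda p,z: at(w,np.array(p)/1.25,z).round(1)
print("cap",a((412,247),86),"brass",a((411,236),70),"wheel",a((412,229),54))
for p in [(3,177),(205,175),(218,300),(38,300)]: print("tray",a(p,10))
print("new",a((279,53),32),a((282,56),0)); print("decoy",a((261,223),26),a((641,202),26),a((559,241),26))
print("box near",a((697,138),24),a((690,285),24), "vise",a((648,123),0),a((400,95),0))
```

```text
cap [595.7 -28.   86. ] brass [593.1 -28.4  70. ] wheel [592.6 -27.5  54. ]
tray [ 561.4 -350.2   10. ]
tray [ 560.9 -187.8   10. ]
tray [ 667.1 -192.6   10. ]
tray [ 667.7 -351.3   10. ]
new [ 477.6 -116.1   32. ] [ 475.3 -122.9    0. ]
decoy [ 595.3 -142.4   26. ] [578.9 145.9  26. ] [609.6  87.1  26. ]
box near [531.9 180.2  24. ] [647.5 199.9  24. ] vise [522.  155.7   0. ] [502.6 -36.1   0. ]
```

Emit:
apply_moves(angular=[[0, 0, 0], [0, 0, 0], [0, 0, 0], [0, 0, 0], [0, 0, 0], [0, 0, 0], [0, 0, 0], [0, 0, 0], [0, 0, 0], [0, 0, 0], [0, 0, 0], [0, 0, 0], [0, 0, 0], [0, 0, 0], [0, 0, 0], [0, 0, 0]], travel=[[-0.08, 0.09, -0.4], [0, 0, -0.4], [0, 0, -0.4], [0, 0, -0.4], [0, 0, -0.4], [0, 0, -0.4], [0, 0, -0.13], [0, 0, -0.13], [0, 0, -0.13], [0, 0, -0.13], [0, 0, 0], [0, 0, 0], [0, 0, 0], [0, 0, 0], [0, 0, 0], [0, 0, 0]], jaw=[0.6, 0.6, 0.6, 0.6, 0.6, 0.6, 0.6, 0.6, 0.6, 0.6, 0.6, 0.5, 0.4, 0.3, 0.2, 0.2], force=25)

```text
time: 4.75
tool_pos: [594.7, -27.8, 99.7]
tcp_rot: [-180.0, 0.0, 180.0]
ft_force: [-0.1, -0.9, 1.3]
finger_gap: 28.8
grip_force: 24.6
```

Run:
```python
from h import *
w=snap("wrist"); save(w,"w2",(120,60,520,400),1.6); print(w["st"]["tool_pos"],w["st"]["ft_force"],w["st"]["finger_gap"])
```

```text
[594.65299884 -27.77028806  99.729796  ] [-0.11134728 -0.91302092  1.33152673] 28.81530713210713
```

View pics/w2.png

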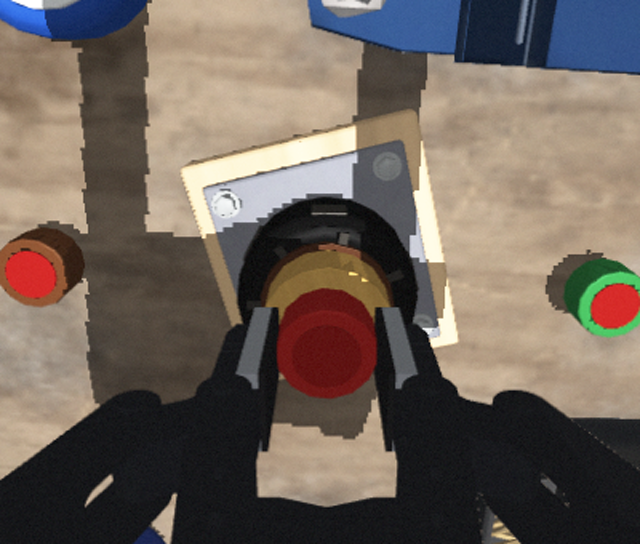

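Emit:
apply_moves(angular=[[0, 0, 0], [0, 0, 0], [0, 0, 0], [0, 0, 0], [0, 0, 0], [0, 0, 0], [0, 0, 0], [0, 0, 0], [0, 0, 0], [0, 0, 0], [0, 0, 0], [0, 0, 0], [0, 0, 0], [0, 0, 0], [0, 0, 0], [0, 0, 0], [0, 0, 0], [0, 0, 0], [0, 0, 0], [0, 0, 0]], travel=[[0, 0, 0.2], [0, 0, 0.4], [0, 0, 0.5], [0, 0, 0.5], [0.125, -0.73, 0], [0.125, -0.73, 0], [0.125, -0.73, 0], [0.125, -0.73, 0], [0.125, -0.73, 0], [0.125, -0.73, 0], [0.125, -0.73, 0], [0, 0, -0.5], [0, 0, -0.5], [0, 0, -0.5], [0, 0, -0.5], [0, 0, -0.5], [0, 0, -0.12], [0, 0, -0.12], [0, 0, -0.12], [0, 0, 0]], jaw=[0.2, 0.2, 0.2, 0.2, 0.2, 0.2, 0.2, 0.2, 0.2, 0.2, 0.2, 0.2, 0.2, 0.2, 0.2, 0.2, 0.2, 0.2, 0.2, 0.2])

```text
time: 7.3
tool_pos: [629.5, -232.2, 49.2]
tcp_rot: [-180.0, 0.0, 180.0]
ft_force: [0.0, -0.5, 0.0]
finger_gap: 28.7
grip_force: 24.7
```

Run:
```python
from h import *
w=snap("wrist"); save(w,"w3",(120,60,520,400),1.5); print(w["st"]["tool_pos"],w["st"]["ft_force"],w["st"]["finger_gap"])
```

```text
[ 629.54832691 -232.18852706   49.20414911] [ 0.01103618 -0.49264053  0.02154391] 28.65220770718281
```

View pics/w3.png

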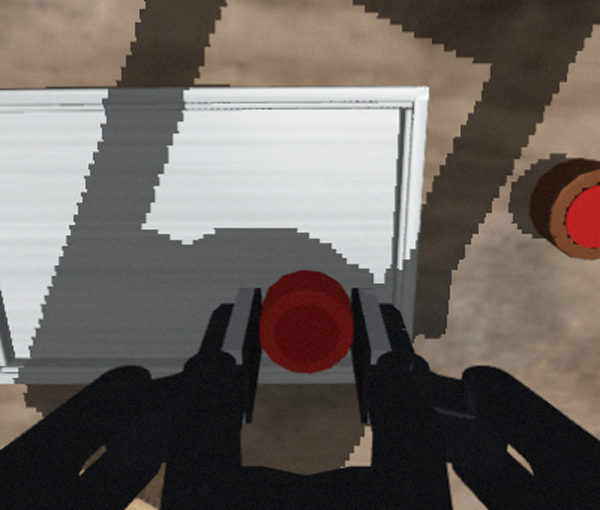

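Emit:
apply_moves(angular=[[0, 0, 0], [0, 0, 0], [0, 0, 0], [0, 0, 0], [0, 0, 0], [0, 0, 0], [0, 0, 0], [0, 0, 0]], travel=[[0, 0, -0.04], [0, 0, -0.04], [0, 0, -0.03], [0, 0, -0.02], [0, 0, -0.02], [0, 0, -0.02], [0, 0, 0], [0, 0, 0]], jaw=[0.2, 0.2, 0.2, 0.2, 0.2, 0.2, 0.2, 0.2])

```text
time: 8.35
tool_pos: [629.9, -232.2, 43.3]
tcp_rot: [-180.0, 0.1, 180.0]
ft_force: [-2.1, 0.4, 4.9]
finger_gap: 28.7
grip_force: 25.2
```

Emit:
apply_moves(angular=[[0, 0, 0], [0, 0, 0], [0, 0, 0], [0, 0, 0], [0, 0, 0], [0, 0, 0], [0, 0, 0], [0, 0, 0], [0, 0, 0], [0, 0, 0], [0, 0, 0], [0, 0, 0], [0, 0, 0], [0, 0, 0], [0, 0, 0]], travel=[[0, 0, 0], [0, 0, 0], [0, 0, 0], [0, 0, 0], [0, 0, 0.25], [0, 0, 0.75], [0, 0, 1], [-0.125, 0.73, 0], [-0.125, 0.73, 0], [-0.125, 0.73, 0], [-0.125, 0.73, 0], [-0.125, 0.73, 0], [-0.125, 0.73, 0], [-0.125, 0.73, 0], [0, 0, 0]], jaw=[0.36, 0.4, 0.5, 0.5, 0.5, 0.5, 0.5, 0.7, 0.7, 0.7, 0.7, 0.7, 0.7, 0.7, 0.7])

```text
time: 10.22
tool_pos: [594.5, -25.9, 123.1]
tcp_rot: [180.0, 0.0, -179.9]
ft_force: [0.6, 0.4, 1.0]
finger_gap: 59.6
grip_force: 0.0
```

Run:
```python
from h import *
w=snap("wrist"); s=snap("top"); import pickle; pickle.dump(w,open("w4.pkl","wb"))
a=cv2.resize(w["color"][100:330,100:500,::-1],None,fx=1.5,fy=1.5); b=cv2.resize(s["color"][170:235,380:490,::-1],None,fx=5.4,fy=3.4)
cv2.imwrite("pics/w4.png",np.vstack([a,b[:220,:600] if b.shape[1]>=600 else cv2.copyMakeBorder(b,0,0,0,600-b.shape[1],0)])); print(w["st"]["tool_pos"],w["st"]["finger_gap"])
```

```text
[594.46061374 -25.91044671 123.13313024] 59.62887761050993
```

View pics/w4.png

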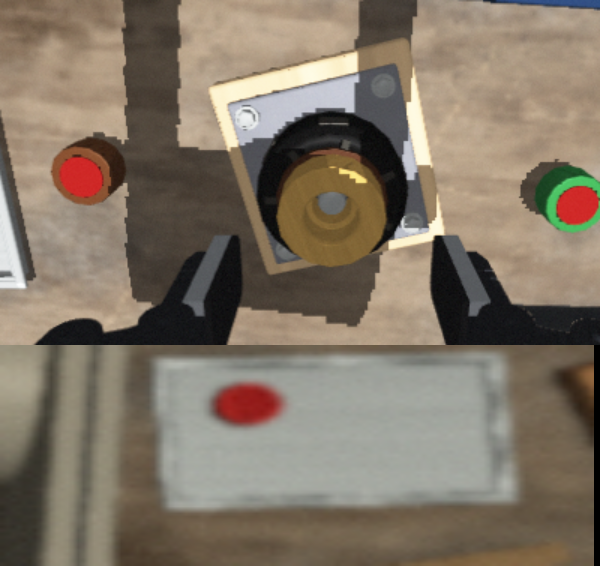

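The cap stands upright in the tray. The bearing top is at (332,208) in the upper panel, centred between the fingers.

Run:
```python
from h import *
import pickle; w=pickle.load(open("w4.pkl","rb"))
a=lambda p,z: at(w,np.array(p)/1.5+100,z).round(1)
print(a((332,208),70),a((332,204),56))
```

```text
[592.2 -27.5  70. ] [596.8 -27.6  56. ]
```

Emit:
apply_moves(angular=[[0, 0, 0], [0, 0, 0], [0, 0, 0], [0, 0, 0], [0, 0, 0], [0, 0, 0], [0, 0, 0], [0, 0, 0], [0, 0, 0], [0, 0, 0], [0, 0, 0], [0, 0, 0]], travel=[[0, -0.04, -0.25], [0, 0, -0.25], [0, 0, -0.2], [0, 0, -0.1], [0, 0, -0.1], [0, 0, -0.1], [0, 0, 0], [0, 0, 0], [0, 0, 0], [0, 0, 0], [0, 0, 0], [0, 0, 0]], jaw=[0.7, 0.7, 0.7, 0.7, 0.7, 0.7, 0.7, 0.6, 0.5, 0.4, 0.35, 0.35], force=40)

```text
time: 11.82
tool_pos: [594.9, -29.5, 82.8]
tcp_rot: [-180.0, 0.1, 180.0]
ft_force: [-0.5, -1.7, 5.0]
finger_gap: 40.9
grip_force: 40.0
```

Emit:
apply_moves(angular=[[0, 0, 0], [0, 0, 0], [0, 0, 0], [0, 0, 0], [0, 0, 0], [0, 0, 0], [0, 0, 0], [0, 0, 0], [0, 0, 0], [0, 0, 0], [0, 0, 0], [0, 0, 0], [0, 0, 0], [0, 0, 0], [0, 0, 0], [0, 0, 0], [0, 0, 0], [0, 0, 0], [0, 0, 0]], travel=[[0, 0, 0.1], [0, 0, 0.2], [0, 0, 0.4], [0, 0, 0.5], [0, 0, 0.5], [0.01, -0.7, 0], [0.01, -0.7, 0], [0.01, -0.7, 0], [0.01, -0.7, 0], [0.01, -0.7, 0], [0.01, -0.7, 0], [0.01, -0.7, 0], [0.01, -0.7, 0], [0, -0.7, 0], [0, -0.7, 0], [0, 0, -0.6], [0, 0, -0.6], [0, 0, -0.5], [0, 0, -0.5]], jaw=[0.35, 0.35, 0.35, 0.35, 0.35, 0.35, 0.35, 0.35, 0.35, 0.35, 0.35, 0.35, 0.35, 0.35, 0.35, 0.35, 0.35, 0.35, 0.35])

```text
time: 14.2
tool_pos: [598.1, -309.4, 62.2]
tcp_rot: [-180.0, 0.0, 180.0]
ft_force: [-0.2, -0.5, -0.9]
finger_gap: 40.9
grip_force: 40.6
```

Run:
```python
from h import *
w=snap("wrist"); s=snap("top"); import pickle; pickle.dump(s,open("s5.pkl","wb"))
a=cv2.resize(w["color"][100:400,100:500,::-1],None,fx=1.4,fy=1.4); b=cv2.resize(s["color"][180:235,310:370,::-1],None,fx=7,fy=7)
h=max(a.shape[0],b.shape[0]); P=lambda i:cv2.copyMakeBorder(i,0,h-i.shape[0],0,0,0)
cv2.imwrite("pics/w5.png",np.hstack([P(a),P(b)])[:, :800]); print(w["st"]["tool_pos"],w["st"]["finger_gap"],w["st"]["ft_force"],a.shape)
```

```text
[ 598.08296546 -309.44854579   62.17467921] 40.853223430277545 [-0.2309842  -0.4845981  -0.89330281] (420, 560, 3)
```

View pics/w5.png

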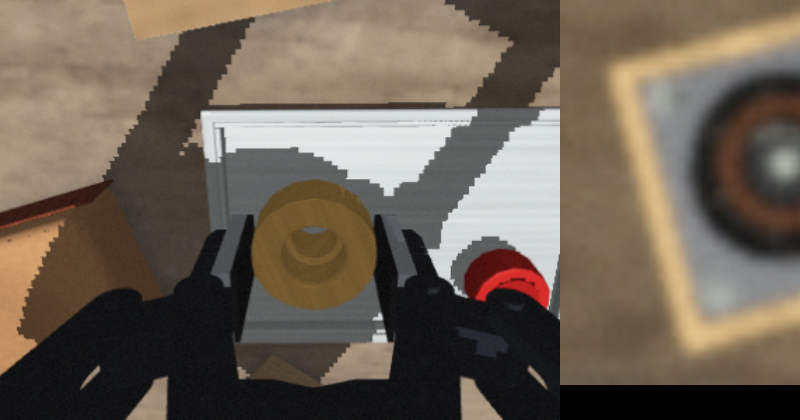

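Emit:
apply_moves(angular=[[0, 0, 0], [0, 0, 0], [0, 0, 0], [0, 0, 0], [0, 0, 0], [0, 0, 0], [0, 0, 0], [0, 0, 0], [0, 0, 0]], travel=[[0, 0, -0.1], [0, 0, -0.1], [0, 0, -0.08], [0, 0, -0.04], [0, 0, -0.03], [0, 0, -0.03], [0, 0, -0.03], [0, 0, 0], [0, 0, 0]], jaw=[0.35, 0.35, 0.35, 0.35, 0.35, 0.35, 0.35, 0.35, 0.35])

```text
time: 15.42
tool_pos: [598.0, -309.4, 46.5]
tcp_rot: [-180.0, 0.0, 180.0]
ft_force: [-0.6, 1.7, 4.9]
finger_gap: 40.8
grip_force: 41.1
```

Run:
```python
from h import *
import pickle; s=pickle.load(open("s5.pkl","rb"))
print(at(s,(342.1,202.9),56))
```

```text
[596.46600949 -30.28052477  56.        ]
```

Emit:
apply_moves(angular=[[0, 0, 0], [0, 0, 0], [0, 0, 0], [0, 0, 0], [0, 0, 0], [0, 0, 0], [0, 0, 0], [0, 0, 0], [0, 0, 0], [0, 0, 0], [0, 0, 0], [0, 0, 0], [0, 0, 0], [0, 0, 0], [0, 0, 0], [0, 0, 0], [0, 0, 0], [0, 0, 0]], travel=[[0, 0, 0], [0, 0, 0], [0, 0, 0], [0, 0, 0], [0, 0, 0.25], [0, 0, 0.75], [0, 0, 1], [-0.01, 0.7, 0], [-0.01, 0.7, 0], [-0.01, 0.7, 0], [-0.01, 0.7, 0], [-0.01, 0.7, 0], [-0.01, 0.7, 0], [-0.01, 0.7, 0], [0, 0.7, 0], [0, 0.7, 0], [0, 0.7, 0], [0, 0, 0]], jaw=[0.52, 0.55, 0.65, 0.65, 0.65, 0.65, 0.65, 1, 1, 1, 1, 1, 1, 1, 1, 1, 1, 1])

```text
time: 17.68
tool_pos: [595.1, -27.6, 126.8]
tcp_rot: [180.0, 0.1, -179.9]
ft_force: [0.3, -0.7, 0.1]
finger_gap: 85.2
grip_force: 0.0
```

Run:
```python
from h import *
w=snap("wrist"); s=snap("top"); import pickle; pickle.dump(w,open("w6.pkl","wb"))
a=cv2.resize(w["color"][100:300,100:500,::-1],None,fx=1.5,fy=1.5); b=cv2.resize(s["color"][170:225,390:490,::-1],None,fx=6,fy=4)
cv2.imwrite("pics/w6.png",np.vstack([a,b])); print(w["st"]["tool_pos"],w["st"]["finger_gap"])
```

```text
[595.11610561 -27.56870491 126.77665621] 85.15284277476727
```

View pics/w6.png

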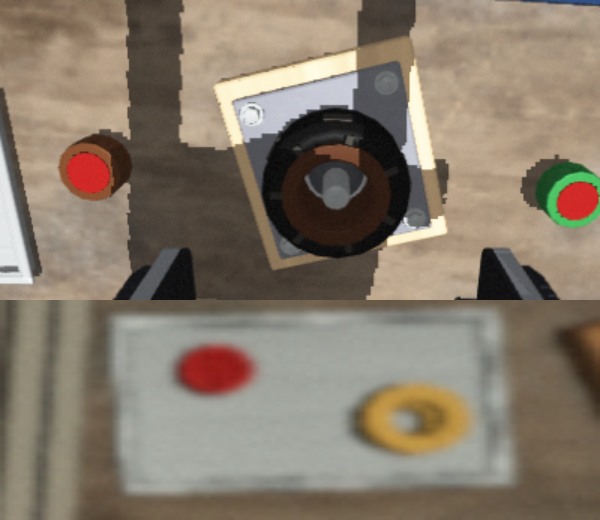

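Bearing upright in tray; worn wheel's top face is centred near (336,187), axle tip near (335,198).

Run:
```python
from h import *
import pickle; w=pickle.load(open("w6.pkl","rb"))
a=lambda p,z: at(w,np.array(p)/1.5+100,z).round(1)
print(a((336,187),54),a((335,198),56))
print(((proj(w,[[595,-28.5,54],[595,-28.5,56],[595,-28.5,35]])-100)*1.5).round(0))
```

```text
[592.3 -27.6  54. ] [596.4 -28.   56. ]
[[334. 193.]
 [334. 195.]
 [334. 177.]]
```

Emit:
apply_moves(angular=[[0, 0, 0], [0, 0, 0], [0, 0, 0], [0, 0, 0], [0, 0, 0], [0, 0, 0], [0, 0, 0], [0, 0, 0], [0, 0, 0], [0, 0, 0], [0, 0, 0], [0, 0, 0], [0, 0, 0], [0, 0, 0]], travel=[[0, -0.015, -0.3], [0, 0, -0.4], [0, 0, -0.4], [0, 0, -0.4], [0, 0, -0.2], [0, 0, -0.12], [0, 0, -0.1], [0, 0, 0], [0, 0, 0], [0, 0, 0], [0, 0, 0], [0, 0, 0], [0, 0, 0], [0, 0, 0]], jaw=[1, 1, 1, 1, 1, 1, 1, 1, 0.9, 0.8, 0.7, 0.6, 0.6, 0.6], force=50)

```text
time: 19.52
tool_pos: [594.7, -28.6, 50.2]
tcp_rot: [179.9, -0.0, 180.0]
ft_force: [-5.7, 5.7, 9.9]
finger_gap: 58.0
grip_force: 48.4
```

Run:
```python
from h import *
w=snap("wrist"); save(w,"w7",(140,100,500,400),1.6); print(w["st"]["tool_pos"],w["st"]["finger_gap"])
```

```text
[594.73229659 -28.62148026  50.21025901] 57.980327130278134
```

View pics/w7.png

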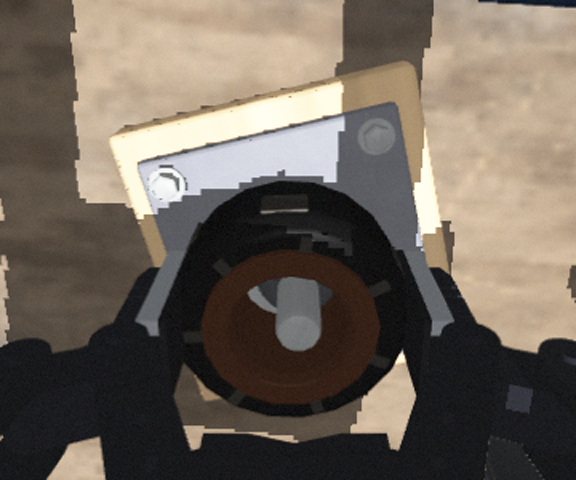

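The worn wheel sits squarely between the pads, with its hub centred on the axle. I'll lift it.

Emit:
apply_moves(angular=[[0, 0, 0], [0, 0, 0], [0, 0, 0], [0, 0, 0], [0, 0, 0], [0, 0, 0], [0, 0, 0]], travel=[[0, 0, 0.1], [0, 0, 0.2], [0, 0, 0.3], [0, 0, 0.5], [0, 0, 0.5], [0, 0, 0.5], [0, 0, 0]], jaw=[0.6, 0.6, 0.6, 0.6, 0.6, 0.6, 0.6])

```text
time: 20.45
tool_pos: [596.7, -30.2, 136.3]
tcp_rot: [-180.0, 0.3, 180.0]
ft_force: [0.4, 0.6, -1.5]
finger_gap: 57.6
grip_force: 50.6
```

Run:
```python
from h import *
w=snap("wrist"); s=snap("side"); 
a=cv2.resize(w["color"][100:400,140:500,::-1],None,fx=1.1,fy=1.1);b=cv2.resize(s["color"][140:260,260:380,::-1],None,fx=2.75,fy=2.75)
cv2.imwrite("pics/w8.png",np.hstack([a,b])); print(w["st"]["tool_pos"],w["st"]["finger_gap"],w["st"]["ft_force"])
t=snap("top")
for p in [(206,186),(243,184),(178,244),(250,234)]: pass
for n,p in {"tl":(7,107),"tr":(184,84),"br":(201,209),"bl":(22,237)}.items(): print(n,at(t,(p[0]/2.5+170,p[1]/2.5+150),24).round(1))
```

```text
[596.7041491  -30.19747036 136.29393894] 57.62236566933123 [ 0.3851501   0.63578629 -1.54826781]
tl [634.3 371.3  24. ]
tr [652.3 203.1  24. ]
br [531.8 188.7  24. ]
bl [510.1 357.4  24. ]
```

View pics/w8.png

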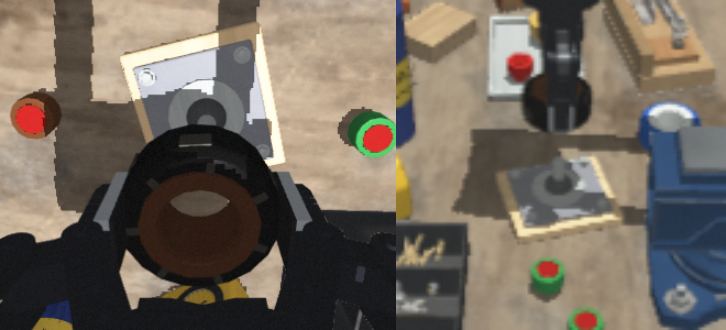

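Emit:
apply_moves(angular=[[0, 0, 0], [0, 0, 0], [0, 0, 0], [0, 0, 0], [0, 0, 0], [0, 0, 0], [0, 0, 0], [0, 0, 0], [0, 0, 0], [0, 0, 0], [0, 0, 0], [0, 0, 0], [0, 0, 0], [0, 0, 0], [0, 0, 0], [0, 0, 0]], travel=[[-0.04, 0.6, 0], [-0.04, 0.8, 0], [-0.04, 0.8, 0], [-0.04, 0.8, 0], [-0.04, 0.8, 0], [-0.04, 0.8, 0], [-0.04, 0.8, 0], [-0.04, 0.8, 0], [-0.04, 0.8, 0], [0, 0.75, 0], [0, 0, -0.5], [0, 0, -0.6], [0, 0, -0.6], [0, 0, -0.4], [0, 0, -0.2], [0, 0, 0]], jaw=[0.6, 0.6, 0.6, 0.6, 0.6, 0.6, 0.6, 0.6, 0.6, 0.6, 0.6, 0.6, 0.6, 0.6, 0.6, 0.6])

```text
time: 22.6
tool_pos: [580.2, 279.7, 40.4]
tcp_rot: [-180.0, -0.1, 180.0]
ft_force: [0.4, -0.3, -1.0]
finger_gap: 57.6
grip_force: 50.6
```

Run:
```python
from h import *
s=r.sense(); print(s["tool_pos"],s["ft_force"])
w=snap("wrist"); save(w,"w9",(100,60,560,400),1.3); s=snap("top"); save(s,"t9",(290,160,410,280),5)
import pickle; pickle.dump(s,open("t9.pkl","wb"))
```

```text
[580.15943918 279.65751379  40.42329553] [ 0.36014954 -0.28286162 -0.99582254]
```

View pics/w9.png

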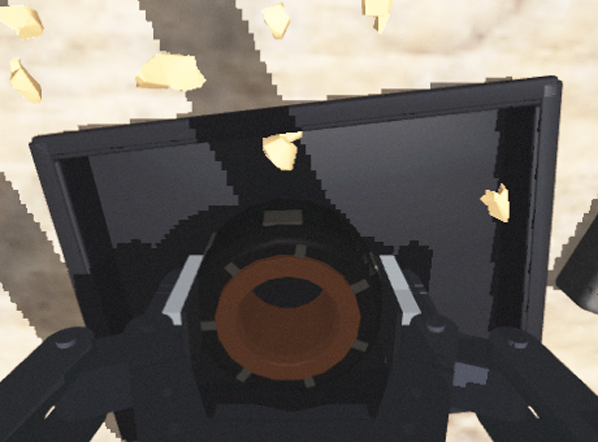

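View pics/t9.png

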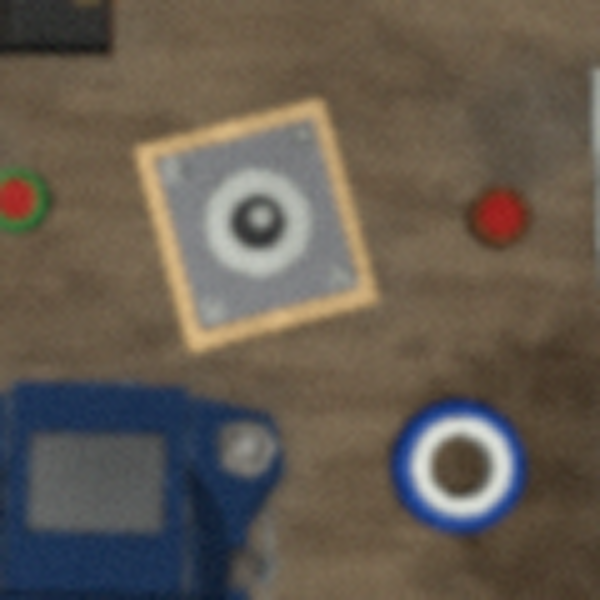

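The worn wheel is inside the box, clear of the walls. In the top crop the axle hub is at (258,221) and the new wheel at (459,466).

Emit:
apply_moves(angular=[[0, 0, 0], [0, 0, 0], [0, 0, 0], [0, 0, 0], [0, 0, 0], [0, 0, 0], [0, 0, 0], [0, 0, 0]], travel=[[0, 0, -0.05], [0, 0, -0.05], [0, 0, -0.05], [0, 0, -0.03], [0, 0, -0.02], [0, 0, -0.02], [0, 0, 0], [0, 0, 0]], jaw=[0.6, 0.6, 0.6, 0.6, 0.6, 0.6, 0.6, 0.6])

```text
time: 23.7
tool_pos: [580.6, 280.1, 32.6]
tcp_rot: [180.0, 0.0, 180.0]
ft_force: [-2.3, -1.3, 3.6]
finger_gap: 57.4
grip_force: 50.8
```

Run:
```python
from h import *
import pickle; s=pickle.load(open("t9.pkl","rb"))
print("axle",at(s,(341.6,204.2),33),"new",at(s,(381.8,253.2),32))
im=s["color"]; hsv=cv2.cvtColor(im,cv2.COLOR_RGB2HSV)
m=cv2.inRange(hsv,(100,120,60),(130,255,255)); m[:, :365]=0; m[:, 400:]=0; m[:235]=0; m[275:]=0
c=max(cv2.findContours(m,0,2)[0],key=cv2.contourArea); e=cv2.minEnclosingCircle(c); print(e, at(s,e[0],24))
```

```text
axle [595.61344561 -30.4115778   33.        ] new [ 476.75307867 -121.91927847   32.        ]
((381.3888854980469, 252.8086395263672), 13.289484024047852) [ 477.69231303 -122.05538176   24.        ]
```

Emit:
apply_moves(angular=[[0, 0, 0], [0, 0, 0], [0, 0, 0], [0, 0, 0], [0, 0, 0], [0, 0, 0], [0, 0, 0], [0, 0, 0], [0, 0, 0], [0, 0, 0], [0, 0, 0], [0, 0, 0], [0, 0, 0], [0, 0, 0], [0, 0, 0], [0, 0, 0], [0, 0, 0], [0, 0, 0], [0, 0, 0], [0, 0, 0]], travel=[[0, 0, 0], [0, 0, 0], [0, 0, 0], [0, 0, 0.25], [0, 0, 0.75], [0, 0, 1], [0, 0, 1], [0, 0, 1], [0, -0.8, 0], [0, -0.8, 0], [0, -0.8, 0], [0, -1, 0], [0, -1, 0], [0, -1, 0], [0, -1, 0], [0, -1, 0], [-0.6, -1, 0], [-0.7, -0.8, 0], [-0.7, -0.8, 0], [-0.6, 0, 0]], jaw=[0.75, 0.85, 0.9, 0.9, 0.9, 0.9, 0.9, 1, 1, 1, 1, 1, 1, 1, 1, 1, 1, 1, 1, 1])

```text
time: 26.2
tool_pos: [475.6, -121.9, 193.2]
tcp_rot: [-179.9, 0.1, 179.8]
ft_force: [0.6, 0.4, -0.7]
finger_gap: 85.6
grip_force: 0.0
```

Run:
```python
from h import *
w=snap("wrist"); print(w["st"]["tool_pos"])
hsv=cv2.cvtColor(w["color"],cv2.COLOR_RGB2HSV)
m=cv2.inRange(hsv,(100,120,40),(130,255,255))
p=proj(w,[[476.5,-120,32]])[0]; print(p)
for c in cv2.findContours(m,0,2)[0]:
    if cv2.contourArea(c)>800: e=cv2.fitEllipse(c); print(cv2.boundingRect(c),e)
b=(hsv[...,1]<60)&(hsv[...,2]>150); m2=b.astype(np.uint8)*255
for c in cv2.findContours(m2,0,2)[0]:
    if cv2.contourArea(c)>500: print("white",cv2.boundingRect(c),cv2.fitEllipse(c))
cv2.imwrite("pics/w10.png",w["color"][...,::-1]); import pickle; pickle.dump(w,open("w10.pkl","wb"))
t=snap("top"); cv2.imwrite("pics/t10.png",t["color"][...,::-1])
```

```text
[ 475.61111908 -121.9069511   193.22792639]
[326.40031012 190.285052  ]
(291, 151, 71, 72) ((326.0133361816406, 186.53741455078125), (69.59803009033203, 70.96204376220703), 177.7297821044922)
(412, 40, 228, 248) ((533.3718872070312, 151.60073852539062), (204.7249298095703, 252.23793029785156), 134.48184204101562)
white (502, 284, 78, 52) ((540.5625, 305.9452209472656), (39.26254653930664, 76.97673797607422), 61.80119323730469)
white (260, 284, 56, 68) ((282.7725830078125, 318.42498779296875), (41.707820892333984, 62.60169219970703), 150.25254821777344)
white (7, 263, 263, 124) ((141.12928771972656, 326.4435729980469), (118.11448669433594, 288.602294921875), 91.82575225830078)
white (335, 245, 37, 50) ((356.99615478515625, 269.1090393066406), (37.30256652832031, 43.49232864379883), 18.88469886779785)
white (362, 242, 98, 99) ((411.8043212890625, 286.45208740234375), (82.71733856201172, 103.4544677734375), 49.77894592285156)
white (302, 165, 50, 50) ((326.24176025390625, 189.58274841308594), (48.790565490722656, 49.360626220703125), 107.9960708618164)
white (14, 154, 166, 58) ((98.7349624633789, 182.89889526367188), (46.50472640991211, 136.9997100830078), 79.34886932373047)
white (42, 118, 86, 35) ((84.1371841430664, 134.75881958007812), (19.32907485961914, 82.75489044189453), 77.33242797851562)
white (122, 92, 111, 41) ((172.52835083007812, 112.3045654296875), (25.611860275268555, 101.92815399169922), 80.87736511230469)
white (6, 69, 85, 52) ((44.637577056884766, 98.866455078125), (40.910858154296875, 66.82099151611328), 82.13214111328125)
white (440, 49, 34, 36) ((457.20294189453125, 66.75113677978516), (30.39720344543457, 35.109375), 31.9928035736084)
white (391, 22, 166, 202) ((519.9656372070312, 175.98590087890625), (231.54881286621094, 313.54779052734375), 164.51829528808594)
```

Emit:
apply_moves(angular=[[0, 0, 0], [0, 0, 0], [0, 0, 0], [0, 0, 0], [0, 0, 0], [0, 0, 0], [0, 0, 0], [0, 0, 0], [0, 0, 0], [0, 0, 0], [0, 0, 0], [0, 0, 0], [0, 0, 0], [0, 0, 0]], travel=[[0.015, 0.045, -0.5], [0, 0, -0.8], [0, 0, -0.8], [0, 0, -0.8], [0, 0, -0.6], [0, 0, -0.3], [0, 0, -0.2], [0, 0, -0.08], [0, 0, 0], [0, 0, 0], [0, 0, 0], [0, 0, 0], [0, 0, 0], [0, 0, 0]], jaw=[1, 1, 1, 1, 1, 1, 1, 1, 1, 0.9, 0.8, 0.7, 0.6, 0.6])

```text
time: 28.05
tool_pos: [477.7, -118.0, 30.0]
tcp_rot: [180.0, 0.1, 180.0]
ft_force: [-2.1, 2.8, 5.3]
finger_gap: 61.6
grip_force: 52.2
```

Run:
```python
from h import *
s=r.sense(); print(s["tool_pos"],s["ft_force"],s["finger_gap"],s["grip_force"],s["time"])
```

```text
[ 477.73188478 -118.019159     30.00288315] [-2.11382277  2.78169748  5.33783414] 61.625766209298334 52.21054561436176 28.05
```

Emit:
apply_moves(angular=[[0, 0, 0], [0, 0, 0], [0, 0, 0], [0, 0, 0], [0, 0, 0], [0, 0, 0], [0, 0, 0], [0, 0, 0], [0, 0, 0], [0, 0, 0], [0, 0, 0]], travel=[[0, 0, 0.2], [0, 0, 0.4], [0, 0, 0.8], [0, 0, 0.8], [0, 0, 0.6], [0.7, 0.3, 0], [0.7, 0.5, 0], [0.7, 0.5, 0], [0.6, 0.5, 0], [0, 0.2, 0], [0, 0, 0]], jaw=[0.6, 0.6, 0.6, 0.6, 0.6, 0.6, 0.6, 0.6, 0.6, 0.6, 0.6])

```text
time: 29.42
tool_pos: [584.6, -37.8, 141.4]
tcp_rot: [-180.0, -0.0, -180.0]
ft_force: [-0.0, -0.5, -1.6]
finger_gap: 61.9
grip_force: 54.5
```

```bash
cat > hub.py <<'E'
from h import *
w=snap("wrist"); st=w["st"]; print(st["tool_pos"],st["tcp_rot"],st["ft_force"],st["finger_gap"])
hsv=cv2.cvtColor(w["color"],cv2.COLOR_RGB2HSV); zt=st["tool_pos"][2]
p=proj(w,[st["tool_pos"]+[0,0,2]])[0]; print("pred",p)
m=((hsv[...,1]<70)&(hsv[...,2]>110)).astype(np.uint8)*255
for c in cv2.findContours(m,0,2)[0]:
    x,y,ww,hh=cv2.boundingRect(c)
    if cv2.contourArea(c)>1500 and abs(x+ww/2-p[0])<60: e=cv2.fitEllipse(c); print("hub",(x,y,ww,hh),e,(at(w,e[0],zt+2)-st["tool_pos"]).round(1))
mb=cv2.inRange(hsv,(100,120,30),(130,255,255))
for c in cv2.findContours(mb,0,2)[0]:
    if cv2.contourArea(c)>1500: print("blue",cv2.boundingRect(c))
cv2.imwrite("pics/hub.png",w["color"][...,::-1])
E
python3 hub.py
```

```text
[584.58162978 -37.82772032 141.4175108 ] [-1.79989657e+02 -2.83613736e-02 -1.79978686e+02] [-0.00361488 -0.46889775 -1.57459135] 61.852266773874206
pred [324.25307593 300.53449571]
hub (342, 312, 62, 70) ((379.07855224609375, 347.6935729980469), (53.91317367553711, 63.141815185546875), 16.804405212402344) [23.8 23.6  2. ]
hub (244, 311, 97, 71) ((280.7919616699219, 347.8718566894531), (66.27030944824219, 87.71224212646484), 94.25625610351562) [ 23.9 -18.7   2. ]
hub (268, 246, 112, 98) ((323.7188720703125, 294.4503173828125), (96.81643676757812, 110.17416381835938), 89.72036743164062) [-2.9 -0.2  2. ]
hub (225, 55, 118, 141) ((281.148193359375, 121.70350646972656), (106.29742431640625, 140.49020385742188), 32.13197708129883) [-70.7 -14.7   2. ]
blue (250, 205, 149, 147)
blue (436, 0, 204, 135)
blue (324, 0, 122, 122)
```

Run:
```python
from h import *
w=snap("wrist"); w["st"]["tool_pos"]=np.array([596.7,-30.2,136.3]); w["st"]["tcp_rot"]=np.array([-180,0.3,180.])
for X in ([594.7,-28.6,22],[594.7,-28.6,35],[594.7,-28.6,56]): print(X,((proj(w,[X])[0]-[140,100])*1.1).round(1))
im=cv2.imread("pics/w8.png")[60:150,150:260]
g=cv2.cvtColor(im,cv2.COLOR_BGR2GRAY); print(g[20:90:3,20:100:3])
```

```text
[594.7, -28.6, 22] [204.9 114.1]
[594.7, -28.6, 35] [205.  120.7]
[594.7, -28.6, 56] [205.3 132.9]
[[217 216 216 214 216 215 217 218 186 176 194 211 218 217 210 101  94  93
   93  90  92  93  93  94  91  94  94]
 [215 213 215 212 216 207 112 201 249 249 249 250 251 249 249 118 120 118
  105  92  95  91  94  91  93  94  97]
 [215 213 213 215 188 237 247 248 249 248 249 250 250 249 217 120 120 121
  121 118  93  93  91  93  91  94  92]
 [212 201 119  98 135 146 153 153 157 151 155 249 250 250 211 121 120 122
  121 125 124  95  92  92  90  92  95]
 [ 96  95  94 116 117 117 120 120 124 123 122 185 199 250 211 120 119 120
  119 125 126 121  99  91  93  95  94]
 [ 90  92 119 115 118 118 117 119 122 120 120 122 125 138 128 121 118 121
  120 123 126 123 122  93  91  92  93]
 [ 89 103 120 118 116 119 117 122 123 126 118  86  68  70 109 120 116 122
  122 122 125 124 121 110  94  93  92]
 [ 90 119 121 121 118 117 117 120  94  53  49  48  52  51  50  50  95 119
  120 123 122 121 122 120 102  91  91]
 [105 118 120 121 117 119 119  91  49  49  52  51  50  50  51  49  46  86
  121 123 124 124 123 1
[... 1011 characters left out ...]
 125 121  90  91  93]
 [ 17  17  19  17  22  25  30  31  31  34  31  31  35  37  19  14  19  13
   18  17  13  15  19  74  92  93  91]
 [ 18  14  13  24  35  34  33  35  36  37  37  37  36  39  17  14  19  13
   16  17  17  16  14  16  54  90  92]
 [ 16  16  16  27  36  34  38  37  36  41  37  39  37  37  18  13  10  17
   15  15  17  14  12  14  12  31  87]
 [ 12  17  14  32  37  38  35  36  34  38  45  49  62  69  25  17  18  10
   15  18  15  16  16  15  13  13  17]
 [ 18  12  15  69  88  79  58  41  48  41  38  36  45  44  24  24  22  14
   15  16  18  15  13  17  16  13  14]
 [ 21  23  22  22  25  25  26  27  28  26  25  28  27  26  27  24  26  22
   24  21  16  15  14  15  15  16  13]]
```

Emit:
apply_moves(angular=[[0, 0, 0], [0, 0, 0]], travel=[[0.31, 0.23, 0], [0, 0, 0]], jaw=[0.6, 0.6])

```text
time: 29.78
tool_pos: [598.2, -28.7, 141.4]
tcp_rot: [180.0, 0.1, 180.0]
ft_force: [0.4, 0.1, -1.0]
finger_gap: 61.6
grip_force: 54.4
```

```bash
python3 hub.py
python3 - <<'E'
import cv2,numpy as np
im=cv2.imread("pics/hub.png")[120:400,200:450]; cv2.imwrite("pics/last.png",cv2.resize(im,None,fx=2.1,fy=2.1,interpolation=cv2.INTER_CUBIC))
E
```

```text
[598.20947994 -28.69898759 141.42794176] [1.79994113e+02 5.09160086e-02 1.79971646e+02] [ 0.41708196  0.13559488 -0.99305088] 61.643183423218986
pred [324.25304259 300.54342511]
hub (244, 311, 63, 71) ((269.13763427734375, 345.56842041015625), (53.14347457885742, 65.1311264038086), 1.97999107837677) [ 22.7 -23.6   2. ]
hub (268, 246, 112, 98) ((323.6999816894531, 294.441162109375), (96.76616668701172, 110.14205932617188), 89.76567840576172) [-2.9 -0.2  2. ]
hub (223, 46, 119, 150) ((276.7503356933594, 119.42265319824219), (113.17726135253906, 157.57345581054688), 5.710254669189453) [-71.5 -16.1   2. ]
blue (250, 205, 149, 147)
blue (310, 0, 320, 102)
```

View pics/last.png

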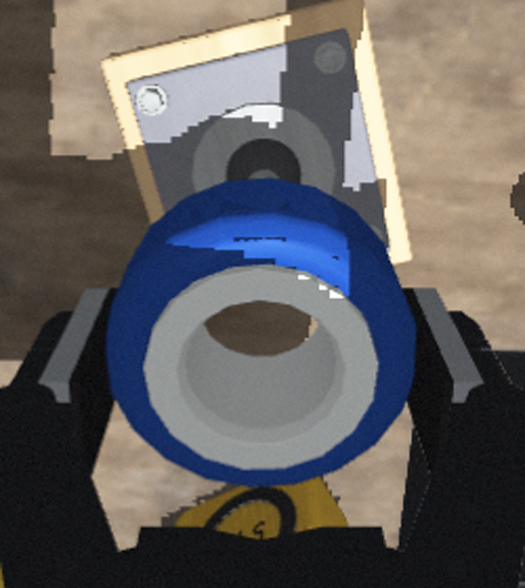

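Run:
```python
from h import *
g=cv2.cvtColor(cv2.imread("pics/hub.png"),cv2.COLOR_BGR2GRAY)
for y in (188,192,196,200): 
    row=g[y,295:360]; d=np.where(row<80)[0]; print(y,d.min()+295,d.max()+295)
col=g[165:206,326]; print(col)
w=snap("wrist"); th=np.linspace(0,2*np.pi,73)
for z in (22,28):
  for rr in (13.5,):
    C=np.c_[594.7+rr*np.cos(th),-28.6+rr*np.sin(th),z+0*th]; p=proj(w,C); print(z,rr,"x",p[:,0].min(),p[:,0].max(),"top",p[:,1].min())
    C[:,0]+=1;C[:,1]+=1; p=proj(w,C); print("  +1,+1","x",p[:,0].min(),p[:,0].max(),"top",p[:,1].min())
print(w["st"]["tool_pos"])
```

```text
188 316 334
192 311 339
196 309 341
200 308 342
[197 198 195 195 126 248 243 242 243 244 244 244 243 128 111 108 110 111
 108 109 109  46  44  43  43  45  45  45  45  47  46  47  49  50  46  57
  84  87  87  80  44]
22 13.5 x 306.4204321447856 342.4357392442386 top 183.55256566506517
  +1,+1 x 307.77461320438044 343.744485920469 top 184.86354904199374
28 13.5 x 306.01102620576364 342.87183635591924 top 185.71323242312604
  +1,+1 x 307.397499628483 344.21066944062005 top 187.05272221045047
[597.8002458  -28.86692647 141.20143623]
```

The picture shows the new wheel held level, with the bore open and the axle hub above it at (264,173). The wheel sits about 3 mm back from the TCP, so I'll aim for x ≈ 598.7, y ≈ -28.

Emit:
apply_moves(angular=[[0, 0, 0], [0, 0, 0], [0, 0, 0], [0, 0, 0], [0, 0, 0], [0, 0, 0], [0, 0, 0], [0, 0, 0], [0, 0, 0], [0, 0, 0]], travel=[[0.03, 0.02, -0.2], [0, 0, -0.4], [0, 0, -0.4], [0, 0, -0.28], [0, 0, -0.15], [0, 0, -0.15], [0, 0, -0.15], [0, 0, -0.15], [0, 0, 0], [0, 0, 0]], jaw=[0.6, 0.6, 0.6, 0.6, 0.6, 0.6, 0.6, 0.6, 0.6, 0.6])

```text
time: 31.12
tool_pos: [598.8, -28.1, 66.1]
tcp_rot: [-180.0, 0.0, 180.0]
ft_force: [0.6, -0.3, -0.5]
finger_gap: 61.6
grip_force: 54.4
```

Emit:
apply_moves(angular=[[0, 0, 0], [0, 0, 0], [0, 0, 0], [0, 0, 0], [0, 0, 0]], travel=[[0, 0, -0.05], [0, 0, -0.05], [0, 0, -0.05], [0, 0, -0.05], [0, 0, 0]], jaw=[0.6, 0.6, 0.6, 0.6, 0.6])

```text
time: 31.75
tool_pos: [598.5, -28.1, 57.6]
tcp_rot: [180.0, -0.0, 180.0]
ft_force: [-0.1, 1.5, -2.7]
finger_gap: 61.5
grip_force: 54.4
```

Going down freely around the hub.

Emit:
apply_moves(angular=[[0, 0, 0], [0, 0, 0], [0, 0, 0], [0, 0, 0], [0, 0, 0], [0, 0, 0]], travel=[[0, 0, -0.05], [0, 0, -0.05], [0, 0, -0.03], [0, 0, -0.02], [0, 0, 0], [0, 0, 0]], jaw=[0.6, 0.6, 0.6, 0.6, 0.6, 0.6])

```text
time: 32.5
tool_pos: [598.7, -28.1, 52.2]
tcp_rot: [-180.0, 0.0, 180.0]
ft_force: [-2.8, 0.3, 3.2]
finger_gap: 61.6
grip_force: 54.8
```

Emit:
apply_moves(angular=[[0, 0, 0], [0, 0, 0], [0, 0, 0], [0, 0, 0], [0, 0, 0], [0, 0, 0], [0, 0, 0], [0, 0, 0], [0, 0, 0], [0, 0, 0], [0, 0, 0], [0, 0, 0], [0, 0, 0], [0, 0, 0], [0, 0, 0], [0, 0, 0], [0, 0, 0], [0, 0, 0]], travel=[[0, 0, 0], [0, 0, 0], [0, 0, 0], [0, 0, 0], [0, 0, 0.25], [0, 0, 0.7], [0, 0, 1], [-0.015, -0.703, 0], [0, -0.703, 0], [0, -0.703, 0], [0, -0.703, 0], [0, -0.703, 0], [0, -0.703, 0], [0, -0.703, 0], [0, -0.703, 0], [0, -0.703, 0], [0, -0.703, 0], [0, 0, 0]], jaw=[0.78, 0.85, 0.9, 0.95, 0.95, 0.95, 0.95, 0.65, 0.65, 0.65, 0.65, 0.65, 0.65, 0.65, 0.65, 0.65, 0.65, 0.65])

```text
time: 34.75
tool_pos: [597.9, -311.5, 130.7]
tcp_rot: [-179.9, 0.0, 179.8]
ft_force: [-0.9, 0.5, -0.2]
finger_gap: 55.5
grip_force: 0.0
```

```bash
cat > brass.py <<'E'
from h import *
w=snap("wrist"); st=w["st"]; print(st["tool_pos"],st["finger_gap"])
hsv=cv2.cvtColor(w["color"],cv2.COLOR_RGB2HSV)
p=proj(w,[[598,-309.4,33]])[0]; print("pred",p)
m=cv2.inRange(hsv,(12,110,60),(32,255,255))
for c in cv2.findContours(m,0,2)[0]:
    if cv2.contourArea(c)>1500: print("brass",cv2.boundingRect(c),cv2.minEnclosingCircle(c))
t=snap("top"); cv2.imwrite("pics/t11.png",t["color"][...,::-1])
hsv=cv2.cvtColor(t["color"],cv2.COLOR_RGB2HSV); m=cv2.inRange(hsv,(100,120,60),(130,255,255)); m[:,:320]=0; m[:,365:]=0; m[:180]=0; m[228:]=0
c=max(cv2.findContours(m,0,2)[0],key=cv2.contourArea); e=cv2.minEnclosingCircle(c); print(e,at(t,e[0],46))
E
python3 brass.py
```

```text
[ 597.89336737 -311.46803883  130.723816  ] 55.50112758541121
pred [327.20879345 214.91002571]
brass (74, 200, 171, 116) ((159.0, 257.0), 85.14703369140625)
brass (298, 183, 59, 62) ((326.78125, 213.5), 30.628686904907227)
brass (396, 0, 82, 54) ((435.5, 22.367923736572266), 45.393646240234375)
((341.720947265625, 202.52732849121094), 13.068379402160645) [598.34358617 -30.03186576  46.        ]
```

Emit:
apply_moves(angular=[[0, 0, 0], [0, 0, 0], [0, 0, 0], [0, 0, 0], [0, 0, 0], [0, 0, 0], [0, 0, 0], [0, 0, 0], [0, 0, 0], [0, 0, 0], [0, 0, 0], [0, 0, 0]], travel=[[0, 0, -0.4], [0, 0, -0.5], [0, 0, -0.5], [0, 0, -0.4], [0, 0, -0.2], [0, 0, -0.1], [0, 0, 0], [0, 0, 0], [0, 0, 0], [0, 0, 0], [0, 0, 0], [0, 0, 0]], jaw=[0.65, 0.65, 0.65, 0.65, 0.65, 0.65, 0.65, 0.55, 0.45, 0.35, 0.35, 0.35], force=40)

```text
time: 36.35
tool_pos: [598.8, -310.2, 47.3]
tcp_rot: [-179.9, 0.1, 180.0]
ft_force: [-0.9, -2.4, 5.8]
finger_gap: 40.5
grip_force: 40.0
```

Emit:
apply_moves(angular=[[0, 0, 0], [0, 0, 0], [0, 0, 0], [0, 0, 0], [0, 0, 0], [0, 0, 0], [0, 0, 0], [0, 0, 0], [0, 0, 0], [0, 0, 0], [0, 0, 0], [0, 0, 0], [0, 0, 0], [0, 0, 0], [0, 0, 0], [0, 0, 0]], travel=[[0, 0, 0.2], [0, 0, 0.5], [0, 0, 1], [0, 0, 1], [-0.01, 0.703, 0], [-0.01, 0.703, 0], [-0.01, 0.703, 0], [-0.01, 0.703, 0], [-0.01, 0.703, 0], [-0.01, 0.703, 0], [-0.01, 0.703, 0], [-0.01, 0.703, 0], [0, 0.703, 0], [0, 0.703, 0], [0, 0, 0], [0, 0, 0]], jaw=[0.35, 0.35, 0.35, 0.35, 0.35, 0.35, 0.35, 0.35, 0.35, 0.35, 0.35, 0.35, 0.35, 0.35, 0.35, 0.35])

```text
time: 38.35
tool_pos: [595.1, -28.4, 154.7]
tcp_rot: [-180.0, 0.0, 180.0]
ft_force: [0.1, -1.1, -1.7]
finger_gap: 40.3
grip_force: 40.6
```

Run:
```python
from h import *
w=snap("wrist"); st=w["st"]; print(st["tool_pos"],st["tcp_rot"],st["ft_force"])
T=st["tool_pos"]; hsv=cv2.cvtColor(w["color"],cv2.COLOR_RGB2HSV)
th=np.linspace(0,2*np.pi,73)
m=cv2.inRange(hsv,(12,110,60),(32,255,255))
for c in cv2.findContours(m,0,2)[0]:
    x,y,a,b=cv2.boundingRect(c)
    if cv2.contourArea(c)>1500: print("brass x",x,x+a,"y",y,y+b)
def ext(cx,cy,z,rr):
    p=proj(w,np.c_[cx+rr*np.cos(th),cy+rr*np.sin(th),z+0*th]); return p.min(0).round(1),p.max(0).round(1)
zo=T[2]-44.3
for dx in (-2,0,2): print(dx,"top",ext(T[0]+dx,T[1],zo+30,21),"low",ext(T[0]+dx,T[1],zo+14,21))
mb=cv2.inRange(hsv,(100,120,30),(130,255,255))
for c in cv2.findContours(mb,0,2)[0]:
    x,y,a,b=cv2.boundingRect(c)
    if cv2.contourArea(c)>600: print("blue",x,x+a,y,y+b)
for dx in (-2,0,2): print(dx,"wheel",ext(596+dx,-28.2,54,32),ext(596+dx,-28.2,22,32))
cv2.imwrite("pics/b12.png",w["color"][...,::-1])
```

```text
[595.05344184 -28.36939962 154.74173316] [-1.79974763e+02  4.58230114e-02  1.79994189e+02] [ 0.11654322 -1.13453419 -1.70881375]
brass x 280 369 y 226 319
brass x 0 47 y 0 56
-2 top (array([277.6, 232.4]), array([370.8, 314.4])) low (array([281.9, 218.9]), array([366.5, 294.8]))
0 top (array([277.8, 236.6]), array([370.6, 318. ])) low (array([282.1, 222.8]), array([366.4, 298.1]))
2 top (array([278. , 240.8]), array([370.4, 321.5])) low (array([282.2, 226.7]), array([366.2, 301.4]))
blue 281 368 166 241
blue 310 599 0 108
-2 wheel (array([278.6, 166.8]), array([370.2, 253.1])) (array([283.9, 157.9]), array([364.8, 235.2]))
0 wheel (array([278.7, 169.8]), array([370.1, 255.6])) (array([284. , 160.5]), array([364.7, 237.5]))
2 wheel (array([278.8, 172.7]), array([369.9, 258. ])) (array([284.1, 163.1]), array([364.6, 239.7]))
```

Emit:
apply_moves(angular=[[0, 0, 0], [0, 0, 0], [0, 0, 0], [0, 0, 0], [0, 0, 0], [0, 0, 0], [0, 0, 0], [0, 0, 0], [0, 0, 0]], travel=[[0, 0, -0.3], [0, 0, -0.5], [0, 0, -0.3], [0, 0, -0.19], [0, 0, -0.05], [0, 0, -0.05], [0, 0, -0.05], [0, 0, -0.05], [0, 0, 0]], jaw=[0.35, 0.35, 0.35, 0.35, 0.35, 0.35, 0.35, 0.35, 0.35])

```text
time: 39.52
tool_pos: [594.8, -28.1, 94.2]
tcp_rot: [180.0, -0.0, 180.0]
ft_force: [0.4, -0.3, -2.2]
finger_gap: 40.3
grip_force: 40.6
```

In the bore without contact; continue to home.

Emit:
apply_moves(angular=[[0, 0, 0], [0, 0, 0], [0, 0, 0], [0, 0, 0], [0, 0, 0], [0, 0, 0], [0, 0, 0], [0, 0, 0]], travel=[[0, 0, -0.05], [0, 0, -0.05], [0, 0, -0.05], [0, 0, -0.05], [0, 0, -0.03], [0, 0, -0.02], [0, 0, 0], [0, 0, 0]], jaw=[0.35, 0.35, 0.35, 0.35, 0.35, 0.35, 0.35, 0.35])

```text
time: 40.52
tool_pos: [594.9, -28.1, 84.4]
tcp_rot: [-180.0, 0.0, 180.0]
ft_force: [-0.3, 0.5, -1.3]
finger_gap: 40.6
grip_force: 40.7
```

Emit:
apply_moves(angular=[[0, 0, 0], [0, 0, 0], [0, 0, 0], [0, 0, 0]], travel=[[0, 0, -0.015], [0, 0, -0.015], [0, 0, 0], [0, 0, 0]], jaw=[0.35, 0.35, 0.35, 0.35])

```text
time: 41.02
tool_pos: [595.3, -28.2, 83.8]
tcp_rot: [-180.0, 0.1, 180.0]
ft_force: [-1.8, 0.4, 4.7]
finger_gap: 40.4
grip_force: 41.2
```

Emit:
apply_moves(angular=[[0, 0, 0], [0, 0, 0], [0, 0, 0], [0, 0, 0], [0, 0, 0], [0, 0, 0], [0, 0, 0], [0, 0, 0], [0, 0, 0], [0, 0, 0], [0, 0, 0], [0, 0, 0], [0, 0, 0], [0, 0, 0], [0, 0, 0], [0, 0, 0]], travel=[[0, 0, 0], [0, 0, 0], [0, 0, 0], [0, 0, 0], [0, 0, 0.2], [0, 0, 0.5], [0, 0, 0.8], [0.124, -0.728, 0], [0.124, -0.728, 0], [0.124, -0.728, 0], [0.124, -0.728, 0], [0.124, -0.728, 0], [0.124, -0.728, 0], [0.124, -0.728, 0], [0, 0, 0], [0, 0, 0]], jaw=[0.52, 0.55, 0.65, 0.65, 0.65, 0.65, 0.65, 0.5, 0.5, 0.5, 0.5, 0.5, 0.5, 0.5, 0.5, 0.5])

```text
time: 43.02
tool_pos: [629.9, -231.6, 144.1]
tcp_rot: [180.0, 0.1, 180.0]
ft_force: [-0.3, 0.0, 0.0]
finger_gap: 42.8
grip_force: 0.0
```

```bash
cat > red.py <<'E'
from h import *
w=snap("wrist"); st=w["st"]; T=st["tool_pos"]; print(T)
hsv=cv2.cvtColor(w["color"],cv2.COLOR_RGB2HSV)
m=cv2.inRange(hsv,(0,140,50),(6,255,255))|cv2.inRange(hsv,(174,140,50),(180,255,255))
for c in cv2.findContours(m,0,2)[0]:
    x,y,a,b=cv2.boundingRect(c)
    if cv2.contourArea(c)>300: print("red x",x,x+a,"y",y,y+b)
th=np.linspace(0,2*np.pi,73)
def ext(cx,cy,z,rr):
    p=proj(w,np.c_[cx+rr*np.cos(th),cy+rr*np.sin(th),z+0*th]); return p.min(0).round(1),p.max(0).round(1)
import sys; cx,cy,z=map(float,sys.argv[1:4])
if len(sys.argv)>4: cx,cy,z=T+[cx,cy,z]
for dx in (-2,0,2): print(dx,"top",ext(cx+dx,cy,z,15),"low",ext(cx+dx,cy,z-16,15))
t=snap("top"); hs=cv2.cvtColor(t["color"],cv2.COLOR_RGB2HSV); m=cv2.inRange(hs,(15,100,100),(32,255,255)); m[:,:325]=0;m[:,360:]=0;m[:180]=0;m[225:]=0
for c in cv2.findContours(m,0,2)[0]:
    if cv2.contourArea(c)>60: e=cv2.minEnclosingCircle(c); print("brass top",e,at(t,e[0],70))
E
python3 red.py 630 -232 29
```

```text
[ 629.85927164 -231.62135477  144.13632609]
red x 304 343 y 186 228
red x 431 460 y 148 176
-2 top (array([303.3, 184.6]), array([343.8, 223. ])) low (array([304.5, 179.1]), array([342.7, 215.6]))
0 top (array([303.3, 187.2]), array([343.8, 225.5])) low (array([304.5, 181.6]), array([342.6, 217.9]))
2 top (array([303.4, 189.9]), array([343.7, 228. ])) low (array([304.6, 184.1]), array([342.6, 220.2]))
brass top ((342.31817626953125, 202.5), 8.65439224243164) [596.02461598 -29.94904715  70.        ]
```

Emit:
apply_moves(angular=[[0, 0, 0], [0, 0, 0], [0, 0, 0], [0, 0, 0], [0, 0, 0], [0, 0, 0], [0, 0, 0], [0, 0, 0], [0, 0, 0], [0, 0, 0], [0, 0, 0], [0, 0, 0]], travel=[[0, 0, -0.5], [0, 0, -0.7], [0, 0, -0.7], [0, 0, -0.3], [0, 0, -0.2], [0, 0, -0.1], [0, 0, 0], [0, 0, 0], [0, 0, 0], [0, 0, 0], [0, 0, 0], [0, 0, 0]], jaw=[0.5, 0.5, 0.5, 0.5, 0.5, 0.5, 0.5, 0.4, 0.3, 0.2, 0.2, 0.2], force=25)

```text
time: 44.62
tool_pos: [630.2, -232.4, 44.0]
tcp_rot: [-180.0, 0.1, 180.0]
ft_force: [-1.5, -0.6, 5.1]
finger_gap: 28.4
grip_force: 24.7
```

Emit:
apply_moves(angular=[[0, 0, 0], [0, 0, 0], [0, 0, 0], [0, 0, 0], [0, 0, 0], [0, 0, 0], [0, 0, 0], [0, 0, 0], [0, 0, 0], [0, 0, 0], [0, 0, 0], [0, 0, 0], [0, 0, 0]], travel=[[0, 0, 0.2], [0, 0, 0.5], [0, 0, 1], [0, 0, 1], [-0.124, 0.728, 0], [-0.124, 0.728, 0], [-0.124, 0.728, 0], [-0.124, 0.728, 0], [-0.124, 0.728, 0], [-0.124, 0.728, 0], [-0.124, 0.728, 0], [0, 0, 0], [0, 0, 0]], jaw=[0.2, 0.2, 0.2, 0.2, 0.2, 0.2, 0.2, 0.2, 0.2, 0.2, 0.2, 0.2, 0.2])

```text
time: 46.25
tool_pos: [595.2, -28.4, 152.0]
tcp_rot: [-180.0, 0.1, 180.0]
ft_force: [0.2, 0.6, -0.0]
finger_gap: 28.3
grip_force: 24.8
```

```bash
python3 red.py 0 0 -14 rel
python3 - <<'E'
from h import *
w=snap("wrist"); st=w["st"]; print(st["ft_force"],st["finger_gap"],st["grip_force"])
hsv=cv2.cvtColor(w["color"],cv2.COLOR_RGB2HSV); m=cv2.inRange(hsv,(12,110,50),(32,255,255))
for c in cv2.findContours(m,0,2)[0]:
    x,y,a,b=cv2.boundingRect(c)
    if cv2.contourArea(c)>400: print("brass",x,x+a,y,y+b)
th=np.linspace(0,2*np.pi,73)
for dx in (-2,0,2):
    p=proj(w,np.c_[596+dx+21*np.cos(th),-28.2+21*np.sin(th),70+0*th]); print(dx,p.min(0),p.max(0))
E
```

```text
[595.20133779 -28.41148949 152.04225058]
red x 293 356 y 240 308
red x 459 484 y 209 233
red x 162 189 y 192 217
red x 543 569 y 171 196
-2 top (array([290.9, 245.3]), array([357.6, 304. ])) low (array([293.9, 230.8]), array([354.5, 285. ]))
0 top (array([291. , 249.5]), array([357.4, 307.6])) low (array([294. , 234.6]), array([354.4, 288.4]))
2 top (array([291.2, 253.6]), array([357.3, 311.2])) low (array([294.2, 238.4]), array([354.3, 291.8]))
[-0.59526593 -0.37459426 -0.35689686] 28.40523642851559 24.778213798999786
brass 301 334 353 377
brass 284 365 336 374
brass 294 357 189 247
brass 0 43 0 55
-2 [292.70525701 190.50472771] [357.92573242 251.28397207]
0 [292.80083844 193.57534073] [357.8283352  253.99384744]
2 [292.89595593 196.62749974] [357.73140292 256.68788489]
```

Emit:
apply_moves(angular=[[0, 0, 0], [0, 0, 0], [0, 0, 0], [0, 0, 0], [0, 0, 0], [0, 0, 0], [0, 0, 0], [0, 0, 0]], travel=[[0, 0, -0.3], [0, 0, -0.4], [0, 0, -0.27], [0, 0, -0.05], [0, 0, -0.05], [0, 0, -0.05], [0, 0, 0], [0, 0, 0]], jaw=[0.2, 0.2, 0.2, 0.2, 0.2, 0.2, 0.2, 0.2])

```text
time: 47.4
tool_pos: [595.1, -28.1, 106.6]
tcp_rot: [-180.0, 0.0, 180.0]
ft_force: [0.1, -0.0, -0.2]
finger_gap: 28.5
grip_force: 24.8
```

In the pocket, no contact. Continue.

Emit:
apply_moves(angular=[[0, 0, 0], [0, 0, 0], [0, 0, 0], [0, 0, 0], [0, 0, 0], [0, 0, 0], [0, 0, 0]], travel=[[0, 0, -0.05], [0, 0, -0.05], [0, 0, -0.03], [0, 0, -0.015], [0, 0, -0.015], [0, 0, 0], [0, 0, 0]], jaw=[0.2, 0.2, 0.2, 0.2, 0.2, 0.2, 0.2])

```text
time: 48.28
tool_pos: [595.1, -28.2, 100.2]
tcp_rot: [-180.0, 0.0, 180.0]
ft_force: [-0.9, 0.3, 2.7]
finger_gap: 28.9
grip_force: 25.0
```

Emit:
apply_moves(angular=[[0, 0, 0], [0, 0, 0], [0, 0, 0], [0, 0, 0], [0, 0, 0], [0, 0, 0], [0, 0, 0], [0, 0, 0], [0, 0, 0], [0, 0, 0], [0, 0, 0], [0, 0, 0]], travel=[[0, 0, 0], [0, 0, 0], [0, 0, 0], [0, 0, 0], [0, 0, 0.2], [0, 0, 0.5], [0, 0, 1], [0, 0, 1], [0, -1, 0], [0, -1, 0], [0, -1, 0], [0, 0, 0]], jaw=[0.36, 0.4, 0.5, 0.5, 0.5, 0.5, 0.5, 0.5, 0.5, 0.5, 0.5, 0.5])

```text
time: 49.78
tool_pos: [595.0, -151.0, 209.8]
tcp_rot: [-179.9, 0.1, 179.8]
ft_force: [0.7, -0.1, -0.1]
finger_gap: 42.7
grip_force: 0.0
```

Run:
```python
from h import *
w=snap("top"); hs=cv2.cvtColor(w["color"],cv2.COLOR_RGB2HSV)
def f(n,lo,hi,b,z):
    m=cv2.inRange(hs,lo,hi); k=np.zeros_like(m); k[b[1]:b[3],b[0]:b[2]]=1
    for c in cv2.findContours(m*k,0,2)[0]:
        if cv2.contourArea(c)>30: e=cv2.minEnclosingCircle(c); print(n,np.round(e[0],1),round(e[1],1),at(w,e[0],z).round(1))
B=(322,180,364,226)
f("blue",(100,120,60),(130,255,255),B,46); f("brass",(15,100,100),(32,255,255),B,70); f("red",(0,140,80),(8,255,255),B,86)
f("brown hub",(0,70,30),(15,255,200),(180,190,245,240),36); f("can red",(0,140,80),(8,255,255),(390,95,415,120),205); f("small blue",(100,120,60),(130,255,255),(210,250,245,290),22)
s=snap("side"); hs=cv2.cvtColor(s["color"],cv2.COLOR_RGB2HSV); w=s
p=proj(s,[[596,-28.2,z] for z in (22,54,70,86)]); print(p.round(1))
b=np.r_[p.min(0)-30,p.max(0)+30].astype(int)
f("S red",(0,140,60),(8,255,255),b,86); 
for n,lo,hi in (("red",(0,140,60),(8,255,255)),("brass",(15,100,80),(32,255,255)),("blue",(100,120,40),(130,255,255))):
    m=cv2.inRange(hs,lo,hi)[b[1]:b[3],b[0]:b[2]]
    for c in cv2.findContours(m,0,2)[0]:
        if cv2.contourArea(c)>40: x,y,a,h=cv2.boundingRect(c); print(n,x+b[0],x+a+b[0],y+b[1],y+h+b[1])
th=np.linspace(0,2*np.pi,73)
for n,rr,z in (("redtop",15,86),("redbot",15,70),("brasstop",21,70),("brassbot",21,54),("wheeltop",32,54),("wheelbot",32,22)):
    q=proj(s,np.c_[596+rr*np.cos(th),-28.2+rr*np.sin(th),z+0*th]); print(n,q.min(0).round(1),q.max(0).round(1))
```

```text
blue [341.8 202.6] 13.0 [598.1 -30.1  46. ]
brass [342.3 202.7] 8.5 [595.7 -29.9  70. ]
red [342.6 201.4] 5.9 [597.  -29.7  86. ]
brown hub [212.  212.5] 10.6 [583.7 276.8  36. ]
can red [401.  110.5] 7.4 [ 772.3 -149.9  205. ]
small blue [228.1 269.3] 10.2 [449.1 242.7  22. ]
[[319.3 206.5]
 [319.4 197.3]
 [319.4 192.6]
 [319.5 187.8]]
S red [318.5 190.2] 5.9 [598.9 -18.3  86. ]
red 313 325 185 196
brass 311 328 191 203
blue 307 330 194 214
redtop [313.6 184.2] [325.3 191.5]
redbot [313.7 189. ] [325.2 196.3]
brasstop [311.3 187.5] [327.5 197.8]
brassbot [311.4 192.2] [327.4 202.6]
wheeltop [307.2 189.6] [331.6 205.4]
wheelbot [307.3 198.7] [331.3 214.6]
```

The side-view edges match the fully-home stack: red spans rows 185–196, brass ends at 203 and the wheel at 214. The worn wheel lies in the box, and the oil can and small wheel are where they were.

```bash
python3 -c "
from bench import r
print(r.hand_in())"
```

```text
the job is handed in; nothing more can be done
None
```

The job is handed in at about 50 s: the new blue wheel, bearing and red cap are fully home on the axle, the worn wheel is flat in the scrap box, and the small wheel and oil can were left alone.

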